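# Load the contact tester through its port and work the air pedal

## Task

On this lab bench, pick up the specimen holder with the long narrow straight blade, pass the blade through the port of the small contact tester without touching the port's rim, set it down on the bed fully home against the back stop, and let go. Then press the hinged air pedal down to its stop with the gripper, keep it down for a full second, and let it spring right back up. Work the pedal only once the holder is home, and leave the wide-bladed holder, the beaker, the clamp stand and the red meter where they are.

Things in the scene. Friction and masses are not known exactly. Their poses are not given: they have to be found in the camera images.
- holder: Specimen holder to load, 200 mm long, about 0.18 kg, loose on the bench, upright: black block handle (60 long, 24 wide, 36 tall) and, flush with its underside, a straight aluminium blade (140 long, 28 wide, 12 thick). Origin: underside, middle of the 200 mm. +x runs along the blade: tip at +100 mm, handle from -100 to -40 mm; z up.
- holder_grip (a point): Centre of that holder's handle, 18 mm above its underside (holder x = -70 mm); same axes as the holder. Grasp here, across the 24 mm width (y).
- spare: The other holder, a bystander: same handle, length, origin and axes, but its blade ends in a wide paddle (55 long, 70 wide). It does not fit the port. The two holders may lie in either place.
- tester: Contact tester, fixed: grey guard box about 138 long (x), 150 wide, 115 mm tall, clear roof, on it a 36 mm wide air cylinder up to 175 mm above the bench. Inside is a flat bed 30 mm above the bench; at the same level it runs out 112 mm in front of the front wall as an apron 60 mm wide. Origin: on the bench under the box, 60 mm behind the front wall's outer face. x points from port to back stop.
- port (a point): Port in the tester's front wall: this point is in the wall's outer face, at the port's mid-width, at bed level (30 mm above the bench). +x points level into the box, z up. Opening 46 mm wide, 36 mm high above the bed. The back stop is at x = +115 mm: with the blade tip against it the handle's centre is at x = -55 mm, outside, over the apron.
- port_frame: The front wall, 6 mm thick, with the port's rim: two jambs and the lintel above. The bed below is not part of the rim, and the holder may touch or slide on it. Fixed to the tester; same origin and axes.
- pedal_pad (a point): Pressing point on the air pedal: top of the rubber pad, mid-width, 30 mm from the free edge, 120 mm from the hinge. About 70 mm above the bench when up; at the stop about 37 mm, and 7 mm farther from the hinge horizontally. Moves with the pedal; at rest its x axis runs level from free edge to hinge. The pedal and the clamp stand may be in either of two places.
- pedal_base: Fixed dark steel base of the air pedal, 180 by 90 mm. Origin: centre of its underside; x points from the free edge of the pedal to its hinge, which is at x = +70 mm, 28 mm up. The pedal is an aluminium plate 150 long, 74 wide, with a black rubber pad, sloping up by 0.30 rad towards its free edge (-x).
- pedal (a joint): Pedal angle in rad: 0 up, 0.28 down at the stop. It springs back when let go; pressing at the pad takes about 6 N at first and 12 N at the stop.
- stand: Bystander: steel clamp stand, base plate 130 (x) by 90 by 10 mm, 12 mm rod to 300 mm height, with a small clamp at 240 mm height reaching 75 mm to its -x side. Loose, 1.6 kg. Origin: centre of its underside.
- beaker: Bystander: clear glass beaker, 66 mm across, 70 mm tall, loose. Origin: centre of its underside.
- meter: Bystander: red hand-held meter, 150 (x) by 75 by 36 mm, lying flat, loose. Origin: centre of its underside.
Not all that is in view belongs to the job. Of the things shaped like the pedal_base, the steel one is meant.

How it is judged:
On the way, in this order (a step that is already met when the one before it is completed fails the run):
1. the narrow-bladed holder lies home on the bed, tip at the back stop, and is let go (x of holder_grip in the frame of port between -0.062 and -0.05 m and y of holder_grip in the frame of port between -0.01 and 0.01 m and z of holder_grip in the frame of port between 0.013 and 0.022 m and angle between the x axis of holder and the x axis of port, either way round below 0.12 rad and angle between holder's own z axis and vertical below 0.06 rad and contact force between the fingers and holder below 0.2 N and linear speed of holder below 0.02 m/s), for 0.2 s.
2. the pedal is held down at its stop with the gripper (value of joint pedal above 0.255 rad and contact force between the fingers and pedal_base above 1 N), for 0.7 s.
At the end, for the whole second after the job is handed in: Narrow holder flat on the bed, tip within 7 mm of the back stop, within 10 mm and 0.12 rad of the port's middle line, let go, at rest; pedal was then held at its stop (over 0.255 rad) for 0.7 s and is up again (under 0.03); wide holder, beaker, stand and meter within 30 mm of their places, upright (x of holder_grip in the frame of port between -0.062 and -0.05 m and y of holder_grip in the frame of port between -0.01 and 0.01 m and z of holder_grip in the frame of port between 0.013 and 0.022 m and angle between the x axis of holder and the x axis of port, either way round below 0.12 rad and angle between holder's own z axis and vertical below 0.06 rad and value of joint pedal below 0.03 rad and linear speed of holder below 0.02 m/s and distance of each of spare, beaker, stand, meter from where it was at the start of the episode below 0.03 m and angle between each of beaker, stand's own z axis and vertical below 0.2 rad); the robot touches nothing.
It fails at once if the holder touches the rim of the port (over 1 N) (contact force between holder and port_frame above 1 N).
It fails at once if the pedal is pressed while the holder is not home (value of joint pedal above 0.08 rad and not (x of holder_grip in the frame of port between -0.062 and -0.05 m and y of holder_grip in the frame of port between -0.01 and 0.01 m and z of holder_grip in the frame of port between 0.013 and 0.022 m and angle between the x axis of holder and the x axis of port, either way round below 0.12 rad and angle between holder's own z axis and vertical below 0.06 rad)).
It fails at once if the wide-bladed holder, beaker, stand or meter is moved by more than 30 mm (distance of any of spare, beaker, stand, meter from where it was at the start of the episode above 0.03 m).
It fails at once if the beaker or the stand is knocked over (angle between beaker's own z axis and vertical above 0.5 rad or angle between stand's own z axis and vertical above 0.4 rad).
It also fails if it takes over 64 s, if anything falls off the work surface, if the arm or the gripper's body presses on something with over 40 N, if the wrist force passes 120 N, or if a joint passes its speed limit or range.

## Robot

A 7-joint arm with a two-finger parallel gripper is mounted at the origin on the work surface. World frame = base frame: x ahead of the robot, y to its left, z up, the work surface at z = 0. Lengths are in m, angles in rad, forces in N, time in s.
With the tool pointing down it reaches from about 0.35 to 0.9 m from the base axis. Payload 19.9 kg.
Tool frame: the origin (TCP) lies midway between the tips of the shut fingers; the grasp point (between the pads) lies 19 mm behind it; z points along the fingers, y is the direction in which the jaws open and shut (so a half turn about z gives the same grasp; the last joint's range is limited). The gripper opens to 85 mm and grips with 20 to 120 N. Pads are 22 mm wide; open, the fingers measure 114 mm over their backs; the gripper's body (76 mm by 85 mm) begins 54 mm behind the grasp point. The pads swing forward as they close: fully open they stand 13 mm farther back than shut.
Start: joints at [1.135, 0.417, -0.01, 1.614, 0.005, 1.111, -0.053], TCP at [0.24, -0.577, 0.231] pointing down, gripper open.
Joint ranges: [-2.81, 2.81], [-0.39, 2.02], [-1.27, 1.25], [0.06, 2.57], [-1.19, 4.33], [0.19, 2], [-2.82, 2.82]. Speed limits (rad/s): [1.89, 1.89, 2.39, 2.39, 3.01, 3.01, 3.01].

## Interface

Orientations are given as [roll, pitch, yaw] about the fixed x, y, z axes, in that order (R = Rz(yaw) Ry(pitch) Rx(roll)).
In Python, from station import * gives the robot as it stands.
- The arm moves only by the tool send_rows, never from a script. Its argument "plan" is a list of rows, each a list of 3 entries, a list of its own where there are three numbers: the finger opening in m, from 0 to 0.0854, then the shift along the tool's x, y, z in m, then the turn about the tool's z in degrees. In form: [[claw, [tx, ty, tz], spin], ...]. A call has 1 to 8 rows; each row is the pose to reach, as a shift and turn from the pose commanded when the call began, along the tool's axes at that moment; what a row does not reach only later rows make up. A row lasts 1/10 s, in which the tool goes at most 50 mm and 8.59 degrees, less where a joint would pass 70% of its speed; a pose out of reach is approached as far as the arm can. A call with a gripper value outside its range is refused whole. The fingers move at their own pace and stop on an object; the grip force is fixed at half the most. Time passes only in rows, so rows that repeat a pose let the fingers close. It gives the time, the measured TCP pose, the force and the opening at its end, in the units of the state.
- get_state(): the state, without advancing time (a new reading comes with each control period).
- camera(name): name is "scene" or "top"; returns a dict with "color" (420x560x3 uint8, red, green, blue), "mtx" (3x3 intrinsics, pixels), "k1" (the pictures are not rectified: a ray, as slopes to the right and down, at radius r is drawn at 1 + k1 r^2 times it, then the intrinsics apply), "rvec" (rotation vector, rad) and "tvec" (3), from world to camera coordinates, as OpenCV has them. Camera axes: x right, y down, z forward; pixel columns grow to the right and rows downward; lengths in m; the calibration is good to about 2 mm. A picture is of the moment at which its call begins. There is no depth.
- close_job(): hands the job in, once; it reports no verdict.
The state is a dict: "t": time; "joint_positions": joint angles; "qvel": joint speeds; "joint_torque": joint torques, N m; "position": TCP position; "eef_rot": TCP orientation; "force": force on the tool from outside, world axes, zero at the start; "wrist_torque": the same for the moment, N m; "grip_width": opening from 0.0 (shut) to 1.0 (fully open).
Only numpy, scipy, OpenCV 4.12 (cv2) and the standard library are available. Lean on these libraries where they do the work, as an engineer would, in place of code of your own. Each camera call takes 0.05 s, during which the arm holds its last target.

## Working session

There is one attempt and no reset: what is moved stays moved. The work goes in short steps, Python scripts to look and compute and a tool call to move; the robot and the scene stay as the last step left them, time stands still between calls to the robot, and variables do not carry over. Pictures are saved under pics/ and viewed, and the job is handed in when it is done.

Besides the shell and the picture viewer there is one more tool, called by a JSON object that holds its "op" and its "data". send_rows: Moves the arm, as the interface text tells. Its arguments: {"type":"object","properties":{"plan":{"type":"array","items":{"type":"array"}}},"required":["plan"]}

```bash
ls; mkdir -p pics; python3 - <<'E'
from station import *
import cv2
for n in("scene","top"):
    c=camera(n); cv2.imwrite(f"pics/{n}0.png",c["color"][:,:,::-1]); print(n,c["mtx"],c["k1"],c["rvec"],c["tvec"])
print(get_state())
E
```

```text
pics
scene [[410.2633324    0.         280.62628424]
 [  0.         410.2633324  211.49157721]
 [  0.           0.           1.        ]] -0.09072491697895964 [ 2.05595823  1.02361676 -0.49523057] [-0.30300816 -0.23260591  1.3907702 ]
top [[389.48902954   0.         285.43623286]
 [  0.         389.48902954 210.96552307]
 [  0.           0.           1.        ]] 0.03310029640948547 [ 2.11916094 -2.10623988  0.16522376] [-0.03888537  0.58511314  0.91712559]
{'t': 0.1, 'joint_positions': array([ 1.13448581,  0.41791413, -0.01033518,  1.61407594,  0.00466951,
        1.1106845 , -0.0530013 ]), 'qvel': array([ 5.58759239e-04, -3.45163373e-04, -2.72041453e-05,  5.47068229e-04,
       -2.97027898e-04,  4.12794593e-04, -6.60603872e-06]), 'joint_torque': array([ 1.57467137e-03, -8.65813065e+01,  6.80166855e-01, -4.35632157e+01,
        1.91222958e-02,  4.87396930e-03, -3.79242374e-05]), 'position': array([ 0.24030209, -0.57664262,  0.23073875]), 'eef_rot': array([-3.14053573e+00,  4.32236608e-05,  3.94832935e-01]), 'force': array([ 0.65212786, -0.58407765,  0.1383913 ]), 'wrist_torque': array([0.00254578, 0.04070425, 0.01101737]), 'grip_width': 1.0024713304266295}
```

View pics/scene0.png

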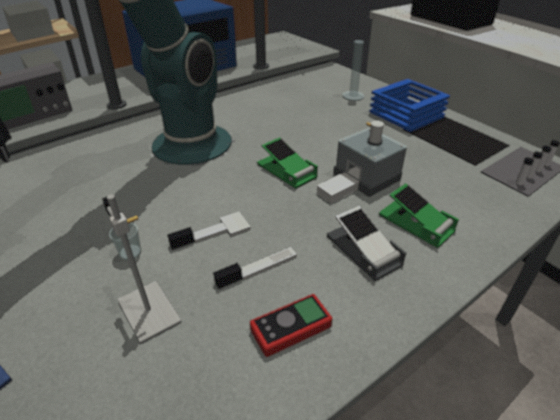

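View pics/top0.png

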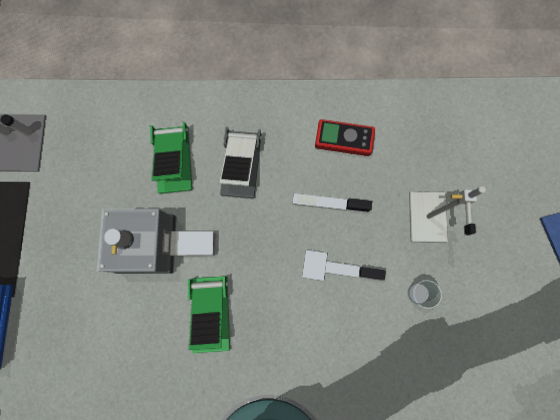

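```bash
cat > h.py <<'E'
from station import *
import numpy as np, cv2
def prep(c):
    R=cv2.Rodrigues(np.array(c["rvec"],float))[0]; t=np.array(c["tvec"],float).ravel(); return R,t
def ray(c,p):
    R,t=prep(c); d=np.array([c["k1"],0,0,0,0.])
    u=cv2.undistortPoints(np.array(p,float).reshape(-1,1,2),np.array(c["mtx"]),d).reshape(-1,2)
    v=np.c_[u,np.ones(len(u))]@R; return -R.T@t, v/np.linalg.norm(v,axis=1,keepdims=True)
def plane(c,p,z):
    o,v=ray(c,p); z=np.broadcast_to(z,len(v)); return o+v*((z-o[2])/v[:,2])[:,None]
def proj(c,P):
    return cv2.projectPoints(np.array(P,float).reshape(-1,1,3),np.array(c["rvec"],float),np.array(c["tvec"],float),np.array(c["mtx"]),np.array([c["k1"],0,0,0,0.]))[0].reshape(-1,2)
def crop(c,x0,y0,x1,y1,s,name):
    im=c["color"][y0:y1,x0:x1,::-1]; cv2.imwrite("pics/"+name,cv2.resize(im,None,fx=s,fy=s,interpolation=cv2.INTER_CUBIC))
def tri(c1,p1,c2,p2):
    o1,a=ray(c1,[p1]);o2,b=ray(c2,[p2]);a=a[0];b=b[0]
    s=np.linalg.lstsq(np.c_[a,-b],o2-o1,rcond=None)[0]; q1=o1+s[0]*a;q2=o2+s[1]*b
    return (q1+q2)/2,np.linalg.norm(q1-q2)
E
python3 - <<'E'
from h import *
c=camera("top"); s=camera("scene")
print(ray(c,[[280,210]])[0],ray(s,[[280,210]])[0])
crop(c,90,110,290,260,4,"t1.png"); crop(c,280,180,400,300,5,"t2.png"); crop(s,300,110,470,280,4.5 and 3.5,"s1.png"); crop(s,150,195,310,295,5,"s2.png")
E
```

```text
[ 0.40832538 -0.06245686  1.00715358] [ 1.16627113 -0.49499355  0.68916925]
```

View pics/t1.png

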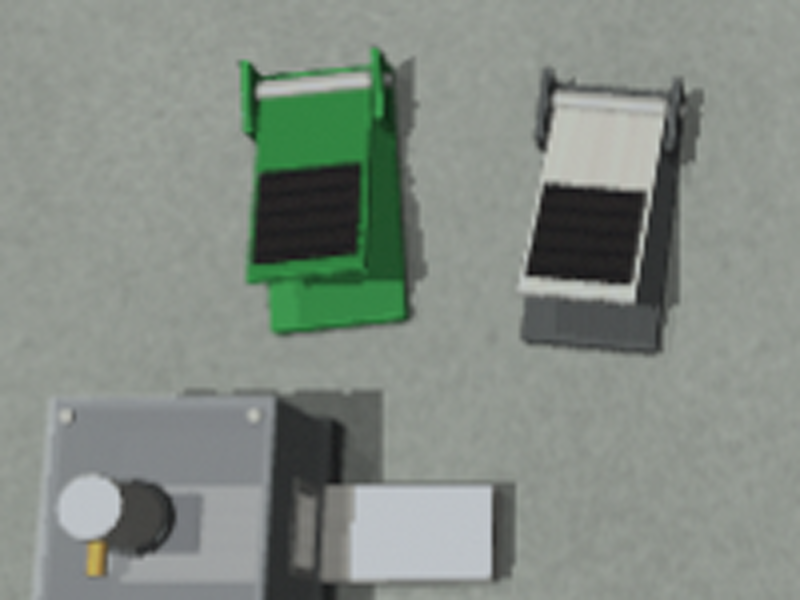

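View pics/t2.png

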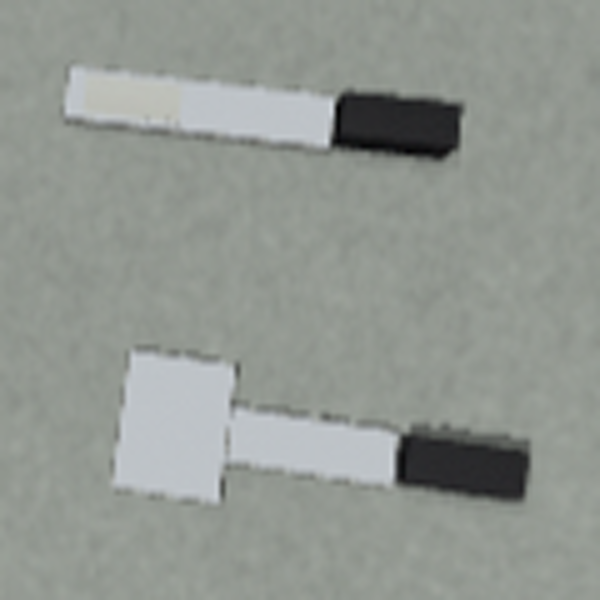

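View pics/s1.png

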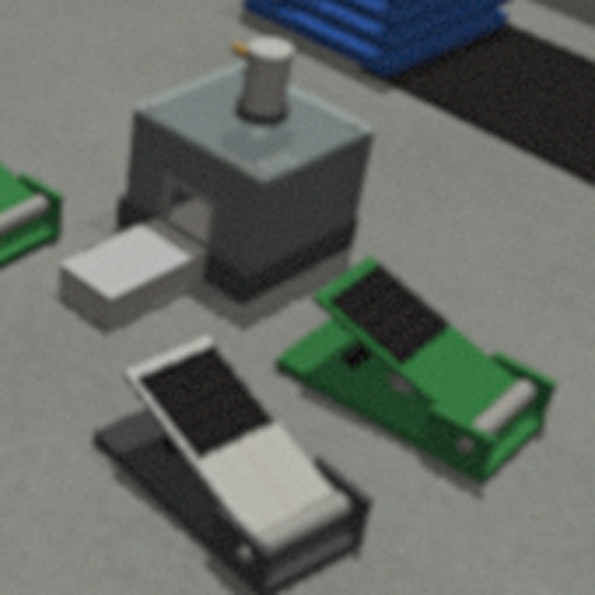

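View pics/s2.png

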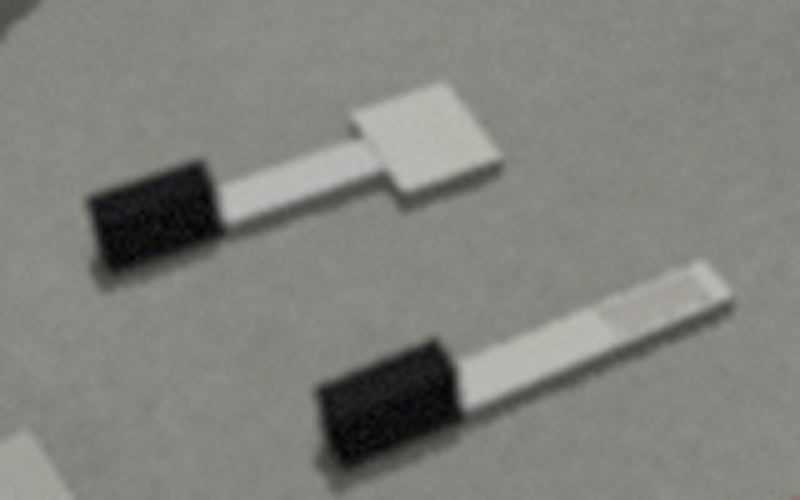

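```bash
python3 - <<'E'
from h import *
c=camera("top"); s=camera("scene")
hsv=cv2.cvtColor(c["color"],cv2.COLOR_RGB2HSV); g=cv2.cvtColor(c["color"],cv2.COLOR_RGB2GRAY)
def rect(m,roi,z,lab,c=c):
    x0,y0,x1,y1=roi; mm=np.zeros_like(m);mm[y0:y1,x0:x1]=m[y0:y1,x0:x1]
    k=max(cv2.findContours(mm,cv2.RETR_EXTERNAL,cv2.CHAIN_APPROX_NONE)[0],key=cv2.contourArea)
    b=cv2.boxPoints(cv2.minAreaRect(k)); P=plane(c,b,z)[:,:2]
    e1=P[1]-P[0];e2=P[2]-P[1]; l=e1 if np.hypot(*e1)>np.hypot(*e2) else e2
    print(lab,"px",b.round(1).tolist(),"\n ctr",P.mean(0).round(4),"len",np.hypot(*e1).round(4),np.hypot(*e2).round(4),"ang",np.degrees(np.arctan2(l[1],l[0])).round(2))
    print(P.round(4).tolist())
print("levels",g[201,310],g[204,335],g[204,360],g[242,200],g[242,174],g[220,250])
wh=(g>175).astype(np.uint8)
rect(wh,(285,185,350,220),.012,"blade")
rect((g<75).astype(np.uint8),(340,190,380,220),.036,"handle(top+side)")
rect(wh,(174,225,225,265),.03,"apron lit")
rect((g<60).astype(np.uint8),(215,145,262,185),.07,"pad")
E
```

```text
levels 189 194 39 194 120 149
blade px [[292.5, 202.5], [293.6000061035156, 192.60000610351562], [346.3999938964844, 198.60000610351562], [345.29998779296875, 208.5]] 
 ctr [ 0.621  -0.1223] len 0.0266 0.1382 ang -96.57
[[0.6156, -0.0523], [0.642, -0.0552], [0.6262, -0.1925], [0.6, -0.1891]]
handle(top+side) px [[345.8999938964844, 208.8000030517578], [347.1000061035156, 197.8000030517578], [371.79998779296875, 200.5], [370.6000061035156, 211.5]] 
 ctr [ 0.6055 -0.2204] len 0.0286 0.0624 ang -96.42
[[0.5948, -0.1876], [0.6232, -0.1913], [0.6162, -0.2532], [0.5879, -0.2493]]
apron lit px [[178.0, 232.0], [212.0, 232.0], [212.0, 254.0], [178.0, 254.0]] 
 ctr [0.5067 0.1931] len 0.0866 0.0556 ang -89.76
[[0.5344, 0.2378], [0.5347, 0.1513], [0.4791, 0.1488], [0.4787, 0.2345]]
pad px [[221.6999969482422, 178.1999969482422], [224.0, 155.39999389648438], [250.3000030517578, 158.0], [248.0, 180.8000030517578]] 
 ctr [0.6912 0.0891] len 0.0594 0.0671 ang -95.87
[[0.6649, 0.1241], [0.7242, 0.1205], [0.7174, 0.0538], [0.6583, 0.058]]
```

```bash
python3 - <<'E'
from h import *
c=camera("top"); s=camera("scene")
g=cv2.cvtColor(c["color"],cv2.COLOR_RGB2GRAY).astype(float)
def cross(v,i0,th,sgn):
    # v profile; first crossing
    for i in range(len(v)-1):
        if (v[i]-th)*(v[i+1]-th)<0 and (v[i+1]-v[i])*sgn>0: return i0+i+(th-v[i])/(v[i+1]-v[i])
def fit(P):
    P=np.array(P); v=cv2.fitLine(P.astype(np.float32),cv2.DIST_HUBER,0,.01,.01).ravel(); return v
top=[];bot=[];right=[]
for u in range(182,209):
    top.append((u,cross(g[224:240,u],224,170,1))); 
    b=cross(g[246:262,u],246,170,-1); bot.append((u,b))
for r in range(235,252):
    right.append((cross(g[r,205:220],205,170,-1),r))
for n,p in(("top",top),("bot",bot),("right",right)):
    W=plane(c,p,.03)[:,:2]; v=fit(W); res=(W-v[2:])@np.array([-v[1],v[0]])
    print(n,"dir",np.degrees(np.arctan2(v[1],v[0])).round(2),"pt",v[2:].round(4),"rms",res.std().round(5))
# blade
up=[];lo=[]
for u in range(298,343):
    up.append((u,cross(g[188:204,u],188,170,1))); lo.append((u,cross(g[199:214,u],199,170,-1)))
for n,p in(("up",up),("lo",lo)):
    p=[q for q in p if q[1]]
    W=plane(c,p,.012)[:,:2]; v=fit(W); print(n,"dir",np.degrees(np.arctan2(v[1],v[0])).round(2),"pt",v[2:].round(4))
tip=[(cross(g[r,285:300],285,170,1),r) for r in range(196,201)]
print(plane(c,tip,.012)[:,:2].round(4))
crop(s,310,170,360,210,12,"s_ap.png")
crop(c,95,200,225,280,6,"t_box.png")
# projection of hypothesised port pts
E
```

```text
top dir -89.65 pt [0.5361 0.1946] rms 3e-05
bot dir 0.0 pt [0. 0.] rms nan
right dir 2.48 pt [0.504  0.1497] rms 2e-05
up dir 83.51 pt [ 0.6352 -0.1063]
lo dir 83.58 pt [ 0.6094 -0.1064]
[[ 0.6329 -0.0548]
 [ 0.6302 -0.053 ]
 [ 0.6276 -0.0527]
 [ 0.6249 -0.0524]
 [ 0.6222 -0.0522]]
```

View pics/s_ap.png

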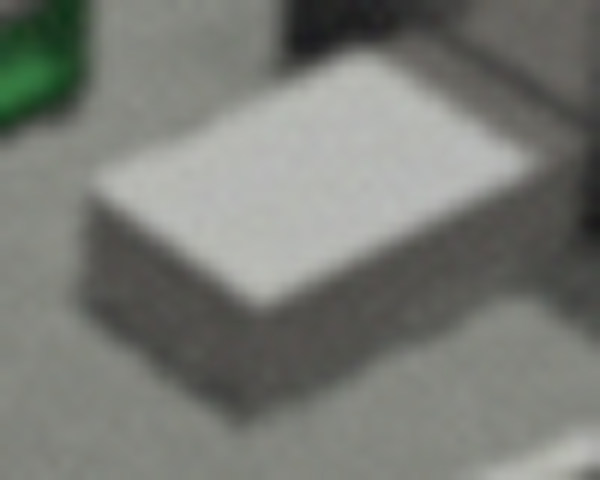

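View pics/t_box.png

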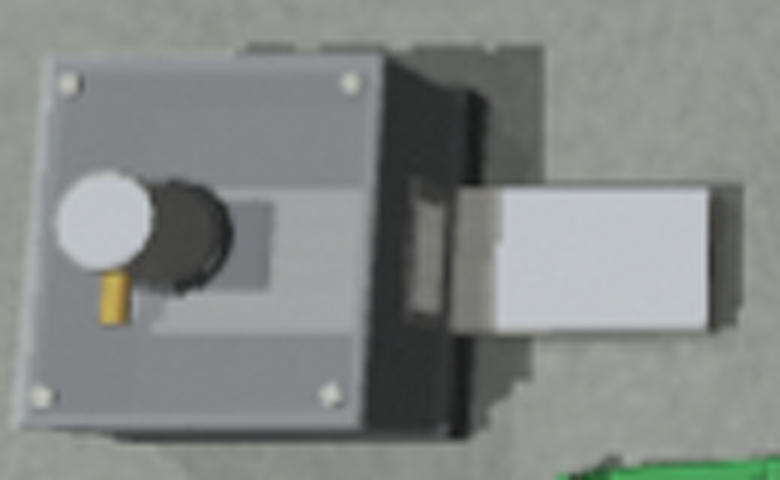

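```bash
python3 - <<'E'
from h import *
c=camera("top"); s=camera("scene")
f=lambda P,x0,y0,k:[( (x+.5)/k-.5+x0,(y+.5)/k-.5+y0) for x,y in P]
for n,P in(("screws",[(68,84),(350,84),(330,395),(41,395)]),("roof",[(48,57),(384,57),(361,430),(14,428)])):
    W=plane(c,f(P,95,200,6),.115)[:,:2]; print(n,W.round(4).tolist(),W.mean(0).round(4))
    for i in range(4):
        d=W[(i+1)%4]-W[i]; print(np.hypot(*d).round(4),np.degrees(np.arctan2(d[1],d[0])).round(2))
# scene apron corners
W=plane(s,f([(262,306),(90,187),(365,48),(535,160)],310,170,12),.03)[:,:2]; print("apron scene",W.round(4).tolist())
for i in range(3):
    d=W[i+1]-W[i]; print(np.hypot(*d).round(4),np.degrees(np.arctan2(d[1],d[0])).round(2))
W=plane(c,f([(709,187),(709,330),(450,330),(457,187)],95,200,6),.03)[:,:2]; print("apron top",W.round(4).tolist())
crop(s,330,120,410,200,7,"s_box.png")
E
```

```text
screws [[0.5662, 0.3833], [0.5665, 0.2732], [0.4464, 0.2721], [0.446, 0.3821]] [0.5063 0.3276]
0.1101 -89.79
0.1202 -179.47
0.11 90.21
0.1202 0.58
roof [[0.5768, 0.3921], [0.5773, 0.2606], [0.4333, 0.2593], [0.4335, 0.3911]] [0.5052 0.3258]
0.1315 -89.79
0.144 -179.47
0.1318 89.89
0.1433 0.41
apron scene [[0.5361, 0.1475], [0.4775, 0.1471], [0.4736, 0.2386], [0.5323, 0.2377]]
0.0586 -179.64
0.0915 92.47
0.0587 -0.85
apron top [[0.5379, 0.1495], [0.4777, 0.1469], [0.4772, 0.2556], [0.5375, 0.2565]]
```

View pics/s_box.png

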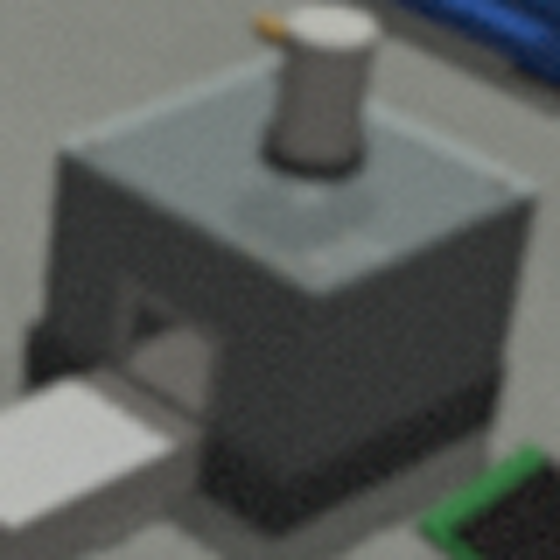

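```bash
python3 - <<'E'
from h import *
c=camera("top"); s=camera("scene")
f=lambda P,x0,y0,k:[( (x+.5)/k-.5+x0,(y+.5)/k-.5+y0) for x,y in P]
T=f([(525,274),(633,285),(646,192),(545,184)],90,110,4)
S=f([(208,348),(138,380),(203,456),(272,418)],300,110,3.5)
W=[]
for a,b in zip(T,S):
    p,e=tri(c,a,s,b); W.append(p); print(p.round(4),e.round(4))
W=np.array(W); print("ctr",W.mean(0)); 
w=W[0]-W[1]+W[3]-W[2]; l=W[3]-W[0]+W[2]-W[1]; print(np.degrees(np.arctan2(w[1],w[0]))-90,np.degrees(np.arctan2(l[1],l[0])),np.linalg.norm(w)/2,np.linalg.norm(l)/2)
B=plane(c,f([(522,343),(660,352)],90,110,4),.02); print("base free end",B.round(4),"yaw",np.degrees(np.arctan2(B[0,1]-B[1,1],B[0,0]-B[1,0]))-90)
print("stand base",plane(c,[[411,192],[446,192],[446,242],[411,242]],.01).round(3).tolist())
print("rod top,clamp",plane(c,[[478,190]],.3).round(3),plane(c,[[470,229]],.24).round(3), "beaker",plane(c,[[426,292]],.07).round(3))
print("meter",plane(c,[[346,137]],.036).round(3),"spare handle",plane(c,[[371,273]],.036).round(3),"green hinge",plane(c,[[208,278]],.04).round(3))
for p in [(0.6096,-.2215,.036),(0.629,-.0525,.012),(.506,.26,.03)]: print(proj(s,p).round(1),proj(c,p).round(1))
E
```

```text
[0.6619 0.1227 0.0741] 0.0062
[0.6568 0.0576 0.0739] 0.0008
[0.7235 0.0538 0.0555] 0.0008
[0.7271 0.1172 0.0576] 0.0021
ctr [0.69231748 0.08781841 0.06527504]
-3.8697817046931675 -4.022925373386123 0.0643941206581228 0.06838024783668942
base free end [[0.6323 0.1364 0.02  ]
 [0.6265 0.0461 0.02  ]] yaw -3.6388500771934247
stand base [[0.645, -0.36, 0.01], [0.645, -0.449, 0.01], [0.515, -0.44, 0.01], [0.514, -0.353, 0.01]]
rod top,clamp [[ 0.58  -0.394  0.3  ]] [[ 0.516 -0.401  0.24 ]] beaker [[ 0.392 -0.364  0.07 ]]
meter [[ 0.786 -0.191  0.036]] spare handle [[ 0.435 -0.245  0.036]] green hinge [[0.42  0.154 0.04 ]]
[[228.1 270.4]] [[359.3 203.1]]
[[294.7 250.4]] [[292.6 197.5]]
[[353.1 176. ]] [[168.6 243.1]]
```

```bash
cat >> h.py <<'E'
from scipy.spatial.transform import Rotation as Ro
def rel(x,y,z,yaw=None,base=None):
    st=get_state(); p,e=(st["position"],st["eef_rot"]) if base is None else base
    R=Ro.from_euler("xyz",e).as_matrix(); d=R.T@(np.array([x,y,z])-p)*1000
    ty=np.degrees(np.arctan2(R[1,0],R[0,0]))
    sp=None if yaw is None else -((yaw-ty+180)%360-180)
    print("mm",d.round(1),"spin",None if sp is None else round(sp,2))
E
python3 - <<'E'
from h import *
rel(.34,-.26,.231,83.5)
E
```

```text
mm [ 213.8 -254.2    0.3] spin -60.88
```

{"op": "send_rows", "data": {"plan": [[0.085,[0.214,-0.254,0],-60.9],[0.085,[0.214,-0.254,0],-60.9],[0.085,[0.214,-0.254,0],-60.9],[0.085,[0.214,-0.254,0],-60.9],[0.085,[0.214,-0.254,0],-60.9],[0.085,[0.214,-0.254,0],-60.9],[0.085,[0.214,-0.254,0],-60.9],[0.085,[0.214,-0.254,0],-60.9]]}}

```text
t: 1.4
position: [0.3415, -0.2567, 0.2317]
eef_rot: [3.141, 0.0, 1.469]
force: [-0.4, -0.8, -0.5]
grip_width: 0.994
```

```bash
python3 - <<'E'
from h import *
print(get_state()["joint_positions"])
rel(.6096,-.2215,.13,83.5)
E
```

```text
[ 0.90519351  0.06895554 -0.34525049  2.06662569  0.02769145  1.00956514
  0.44379797]
mm [ 62.4 263.1 101.8] spin 0.65
```

{"op": "send_rows", "data": {"plan": [[0.085,[0.062,0.263,0.09],0],[0.085,[0.062,0.263,0.09],0],[0.085,[0.062,0.263,0.09],0],[0.085,[0.062,0.263,0.09],0],[0.085,[0.062,0.263,0.09],0],[0.085,[0.062,0.263,0.09],0],[0.085,[0.062,0.263,0.09],0],[0.085,[0.062,0.263,0.09],0]]}}

```text
t: 2.2
position: [0.6084, -0.2284, 0.1403]
eef_rot: [-3.14, -0.0, 1.457]
force: [-0.0, -0.5, 0.2]
grip_width: 0.994
```

```bash
python3 - <<'E'
from h import *
rel(.6096,-.2215,.08,83.5)
c=camera("top"); crop(c,250,150,450,300,4,"a1.png")
rel(.6096,-.2215,.08,83.5)
E
```

```text
mm [ 7.   0.5 60.3] spin -0.01
mm [ 7.6  0.8 61.1] spin -0.04
```

View pics/a1.png

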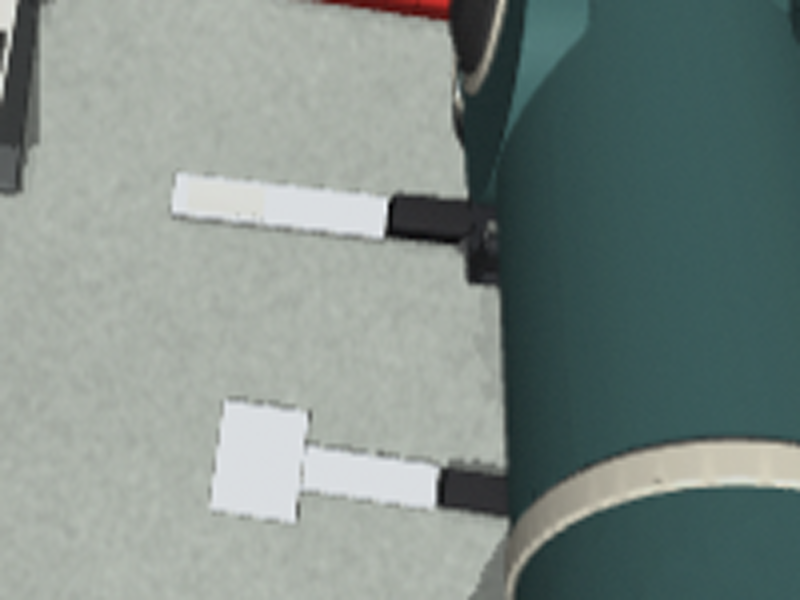

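{"op": "send_rows", "data": {"plan": [[0.085,[0.007,0,0.04],0],[0.085,[0.007,0,0.075],0],[0.085,[0.007,0,0.105],0],[0.085,[0.007,0,0.125],0],[0.085,[0.007,0,0.135],0],[0.085,[0.007,0,0.135],0]]}}

```text
t: 2.85
position: [0.6084, -0.2218, 0.006]
eef_rot: [-3.14, 0.0, 1.457]
force: [0.2, -0.9, 0.7]
grip_width: 0.992
```

```bash
python3 - <<'E'
from h import *
rel(.6096,-.2215,.006,83.5)
s=camera("scene"); crop(s,150,190,310,300,5,"a2.png")
E
```

```text
mm [ 0.5  1.1 -0. ] spin -0.04
```

View pics/a2.png

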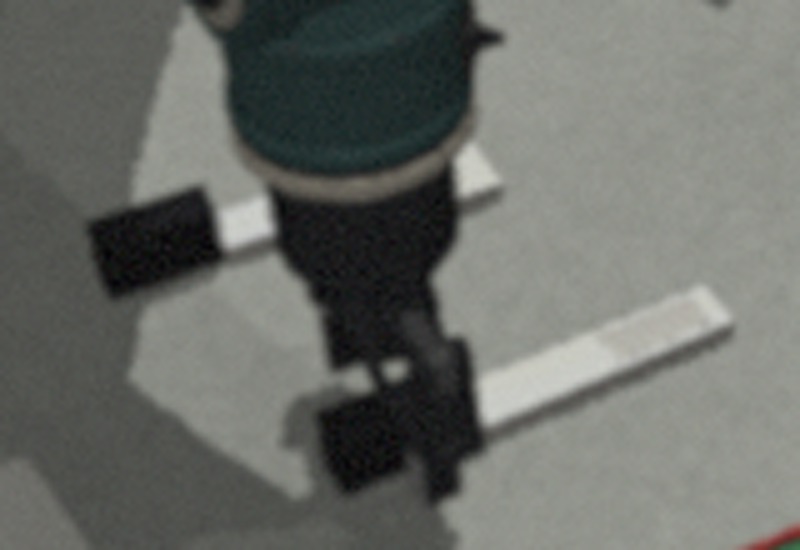

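{"op": "send_rows", "data": {"plan": [[0.0,[0,0.001,0],0],[0.0,[0,0.001,0],0],[0.0,[0,0.001,0],0],[0.0,[0,0.001,0],0],[0.0,[0,0.001,0],0],[0.0,[0,0.001,0],0],[0.0,[0,0.001,0],0],[0.0,[0,0.001,0],0]]}}

```text
t: 3.7
position: [0.6107, -0.2215, 0.0069]
eef_rot: [3.141, 0.0, 1.458]
force: [-1.3, 0.6, 6.4]
grip_width: 0.27
```

{"op": "send_rows", "data": {"plan": [[0.0,[0,0,-0.02],0],[0.0,[0,0,-0.05],0],[0.0,[0,0,-0.08],0],[0.0,[0,0,-0.11],0],[0.0,[0,0,-0.11],0]]}}

```text
t: 4.2
position: [0.6122, -0.2218, 0.1204]
eef_rot: [3.136, 0.001, 1.458]
force: [0.5, -0.1, -1.7]
grip_width: 0.274
```

```bash
python3 - <<'E'
from h import *
rel(.5065,-.05,.116,90.4)
s=camera("scene"); crop(s,150,150,350,300,4,"a3.png")
c=camera("top"); crop(c,250,150,450,300,4,"a4.png")
E
```

```text
mm [ 158.8 -124.4    3.5] spin -6.88
```

View pics/a3.png

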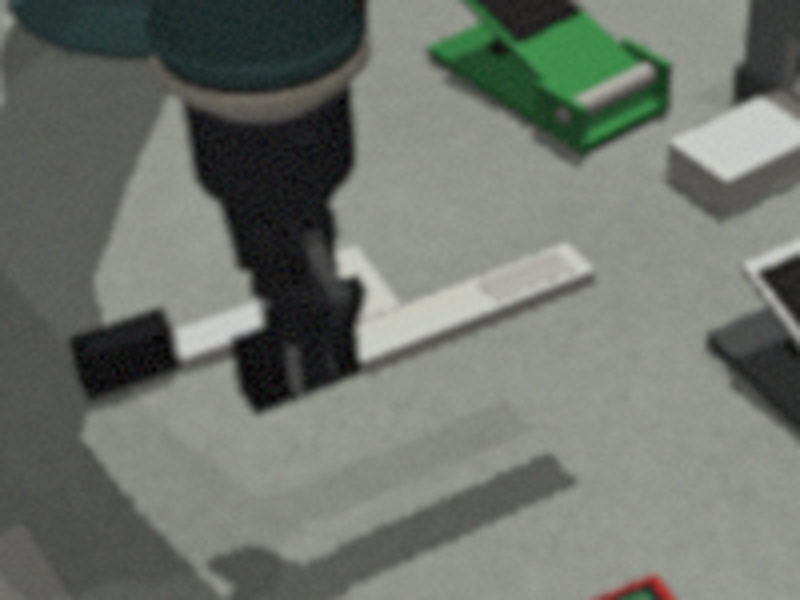

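View pics/a4.png

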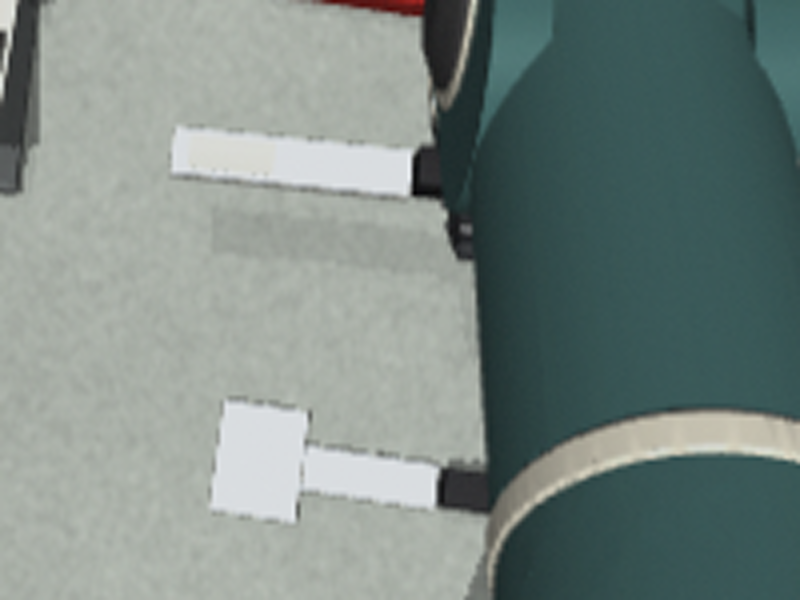

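{"op": "send_rows", "data": {"plan": [[0.0,[0.02,-0.016,0],-1],[0.0,[0.05,-0.039,0],-2],[0.0,[0.08,-0.063,0],-3],[0.0,[0.11,-0.086,0],-5],[0.0,[0.14,-0.11,0],-6.9],[0.0,[0.158,-0.124,0],-6.9],[0.0,[0.158,-0.124,0],-6.9],[0.0,[0.158,-0.124,0],-6.9]]}}

```text
t: 5.1
position: [0.5046, -0.0504, 0.1156]
eef_rot: [-3.14, -0.0, 1.579]
force: [-0.6, -0.6, -1.0]
grip_width: 0.271
```

```bash
python3 - <<'E'
from h import *
rel(.5065,.06,.05,90.4)
s=camera("scene"); crop(s,230,150,390,270,5,"a5.png")
c=camera("top"); crop(c,160,190,320,290,5,"a6.png")
print(get_state()["joint_positions"])
E
```

```text
mm [110.4   2.8  65.6] spin 0.05
[ 0.42588806  0.3983317  -0.46160721  1.98997954  0.24145991  0.80670358
 -0.16670165]
```

View pics/a5.png

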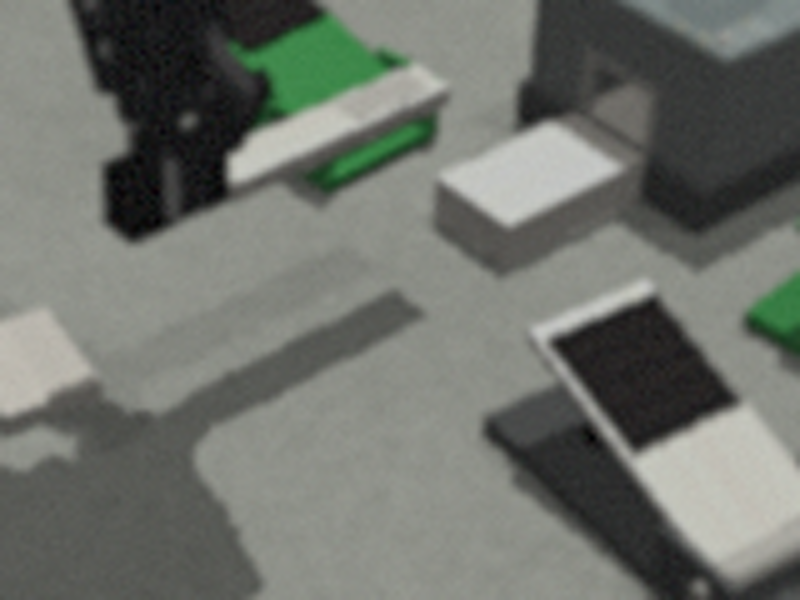

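View pics/a6.png

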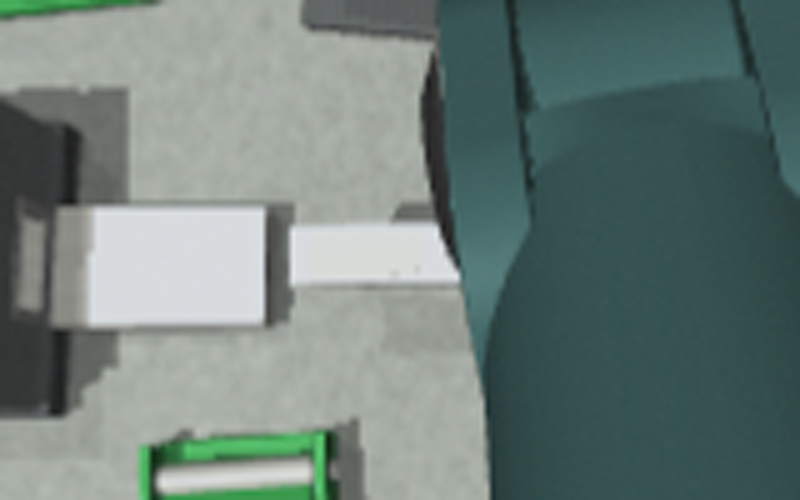

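```bash
python3 - <<'E'
from h import *
c=camera("top"); s=camera("scene"); 
f=lambda P,x0,y0,k:[( (x+.5)/k-.5+x0,(y+.5)/k-.5+y0) for x,y in P]
T=f([(290,226),(290,287)],160,190,5); S=f([(449,88),(411,62)],230,150,5)
for a,b in zip(T,S): print([np.round(v,4) for v in tri(c,a,s,b)])
g=cv2.cvtColor(c["color"],cv2.COLOR_RGB2GRAY).astype(float)
print(get_state()["position"])
# blade px rows along columns
for u in range(219,252,4):
    col=g[225:255,u]; i=np.where(col>180)[0]; print(u,225+i.min(),225+i.max(),end=" | ")
# handle visible bottom edge in scene: lower-left corner & blade/handle
crop(s,230,160,330,210,8,"a7.png")
E
```

```text
[array([0.5159, 0.1173, 0.1206]), np.float64(0.0024)]
[array([0.4877, 0.1156, 0.1228]), np.float64(0.0024)]
[ 0.50507869 -0.05114557  0.11586503]
219 235 246 | 223 234 246 | 227 234 245 | 231 234 245 | 235 234 245 | 239 235 246 | 243 235 245 | 247 235 245 | 251 245 245 |
```

View pics/a7.png

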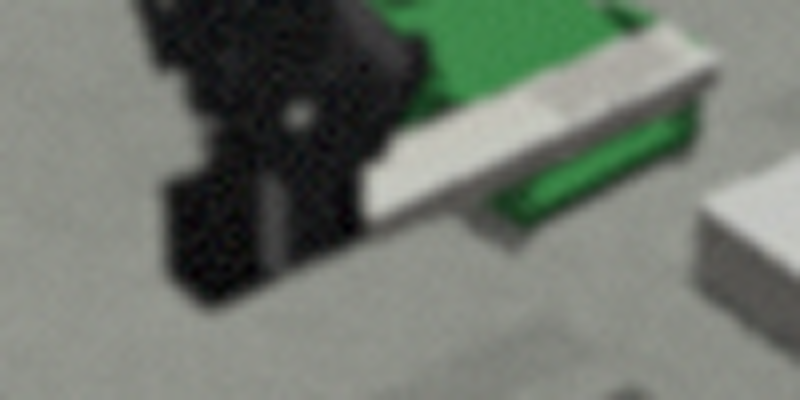

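{"op": "send_rows", "data": {"plan": [[0.0,[0.0,0.003,0.03],0.5],[0.0,[0.0,0.003,0.06],0.5],[0.0,[0.0,0.003,0.074],0.5],[0.0,[0.02,0.003,0.074],0.5],[0.0,[0.045,0.003,0.074],0.5],[0.0,[0.07,0.003,0.074],0.5],[0.0,[0.09,0.003,0.074],0.5],[0.0,[0.09,0.003,0.074],0.5]]}}

```text
t: 6.1
position: [0.5076, 0.0424, 0.0427]
eef_rot: [3.141, -0.001, 1.573]
force: [0.4, -0.2, -1.0]
grip_width: 0.267
```

```bash
python3 - <<'E'
from h import *
s=camera("scene"); crop(s,280,130,400,220,6.5,"b1.png")
c=camera("top"); crop(c,140,205,260,285,6,"b2.png")
rel(.5068,.203,.042,90.4); print(get_state()["position"],get_state()["force"])
E
```

```text
mm [163.5  -0.9   0.4] spin -0.46
[0.50752355 0.03948712 0.04243764] [ 0.18756137  0.10568207 -1.84886616]
```

View pics/b1.png

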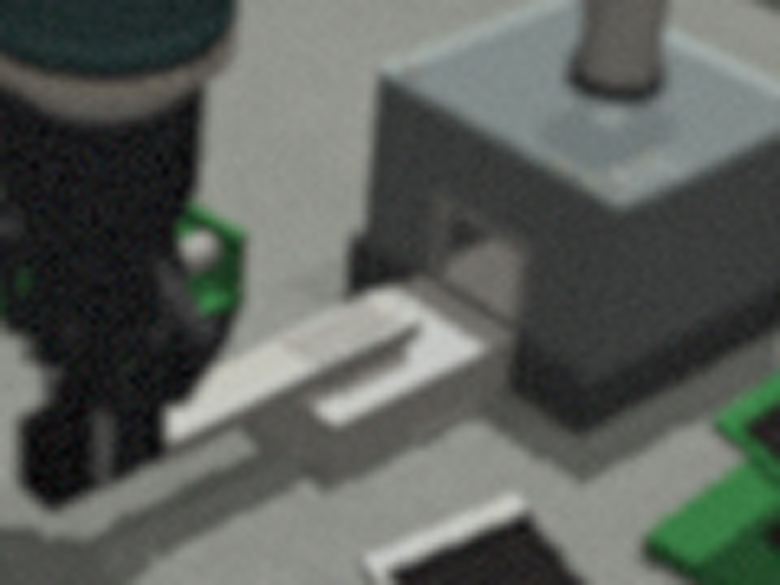

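View pics/b2.png

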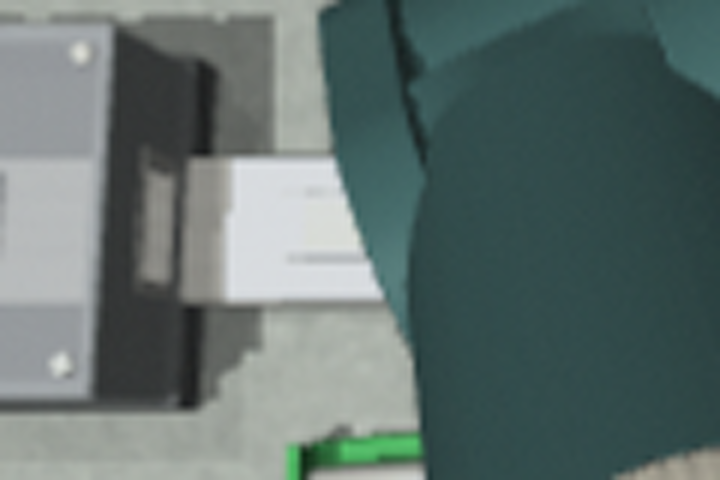

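```bash
python3 - <<'E'
from h import *
c=camera("top"); s=camera("scene")
f=lambda P,x0,y0,k:[( (x+.5)/k-.5+x0,(y+.5)/k-.5+y0) for x,y in P]
print(plane(c,f([(300,191),(300,257)],140,205,6),.0485).round(4)[:,:2].tolist(), plane(c,f([(290,155),(290,302),(190,156),(185,303)],140,205,6),.03).round(4)[:,:2].tolist())
# scene: tip corners on top of blade z=.048 at crop (382,287)?(424,322)
print(plane(s,f([(370,290),(424,323)],280,130,6.5),.0485).round(4)[:,:2].tolist())
# port jamb corners at bed level scene, wall outer face
print(plane(s,f([(432,277),(520,330)],280,130,6.5),.03).round(4)[:,:2].tolist())
print(plane(s,f([(395,285),(490,345)],280,130,6.5),.03).round(4)[:,:2].tolist())
g=cv2.cvtColor(c["color"],cv2.COLOR_RGB2GRAY)
print(g[228:258,190:196].T)
E
```

```text
[[0.521, 0.2026], [0.4937, 0.2011]] [[0.5385, 0.2128], [0.4765, 0.2094], [0.5379, 0.2553], [0.4759, 0.2534]]
[[0.4895, 0.2079], [0.522, 0.2089]]
[[0.4791, 0.2577], [0.5327, 0.2591]]
[[0.4738, 0.2399], [0.5329, 0.2404]]
[[176 174 148 178 218 218 218 219 216 216 218 218 218 219 218 218 218 218
  218 191 184 219 218 219 219 218 197 142 138 157]
 [176 176 149 178 218 218 219 218 213 213 218 218 218 218 218 218 217 218
  218 190 183 218 218 218 218 219 198 141 138 156]
 [172 173 148 179 219 219 219 218 213 213 218 217 218 218 218 218 217 218
  219 190 183 218 218 219 219 219 197 141 137 159]
 [169 170 148 178 219 219 219 218 213 213 219 218 217 218 218 218 218 218
  218 190 184 219 218 219 219 219 197 140 138 164]
 [168 168 145 178 218 219 218 219 214 213 219 218 218 217 218 218 218 214
  215 190 183 219 218 218 219 219 197 140 138 168]
 [153 158 137 171 216 218 219 219 213 213 218 218 218 218 218 218 218 205
  203 191 183 219 218 219 219 218 196 140 139 170]]
```

{"op": "send_rows", "data": {"plan": [[0.0,[0.02,-0.001,0],0],[0.0,[0.04,-0.001,0],0],[0.0,[0.06,-0.001,0],0],[0.0,[0.08,-0.001,0],0],[0.0,[0.1,-0.001,0],0],[0.0,[0.12,-0.001,0],0],[0.0,[0.143,-0.001,0],0],[0.0,[0.143,-0.001,0],0]]}}

```text
t: 7.1
position: [0.5065, 0.185, 0.0425]
eef_rot: [3.141, -0.002, 1.571]
force: [0.1, -0.2, -1.4]
grip_width: 0.269
```

```bash
python3 - <<'E'
from h import *
s=camera("scene"); crop(s,280,110,400,200,6.5,"b3.png")
rel(.5068,.203,.037,90.4); print(get_state()["position"],get_state()["force"])
E
```

```text
mm [19.9  0.2  5.3] spin -0.43
[0.50660692 0.18313073 0.04232789] [ 0.56304389  0.16433851 -1.7779549 ]
```

View pics/b3.png

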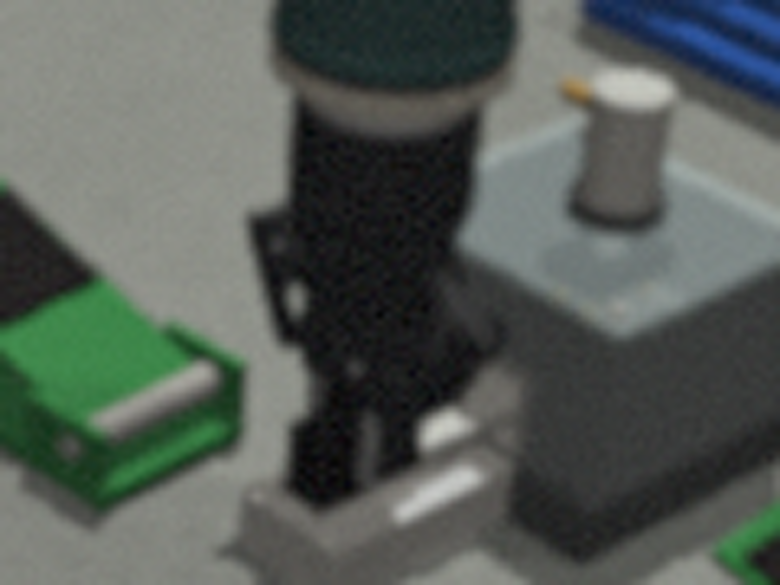

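Blade is through the port (handle at ~(340,180) full-image). Lower close to the bed, then push forward slowly watching the force.

{"op": "send_rows", "data": {"plan": [[0.0,[0.003,0,0.002],0],[0.0,[0.006,0,0.004],0],[0.0,[0.01,0,0.005],0],[0.0,[0.013,0,0.005],0],[0.0,[0.016,0,0.005],0],[0.0,[0.016,0,0.005],0]]}}

```text
t: 7.75
position: [0.5065, 0.1991, 0.0374]
eef_rot: [3.142, -0.0, 1.57]
force: [0.0, 0.6, -1.1]
grip_width: 0.268
```

{"op": "send_rows", "data": {"plan": [[0.0,[0.002,0,0],0],[0.0,[0.002,0,0],0],[0.0,[0.002,0,0],0]]}}

```text
t: 8.05
position: [0.5065, 0.2006, 0.0373]
eef_rot: [-3.142, -0.0, 1.569]
force: [-0.9, 0.0, -1.7]
grip_width: 0.27
```

{"op": "send_rows", "data": {"plan": [[0.0,[0.002,0,0],0],[0.0,[0.002,0,0],0],[0.0,[0.002,0,0],0]]}}

```text
t: 8.35
position: [0.5065, 0.2027, 0.0373]
eef_rot: [-3.142, -0.0, 1.57]
force: [0.2, -0.0, -0.5]
grip_width: 0.267
```

{"op": "send_rows", "data": {"plan": [[0.0,[0.002,0,0],0],[0.0,[0.002,0,0],0],[0.0,[0.002,0,0],0]]}}

```text
t: 8.65
position: [0.5065, 0.2047, 0.0373]
eef_rot: [-3.141, -0.0, 1.57]
force: [0.1, 0.1, -1.8]
grip_width: 0.272
```

{"op": "send_rows", "data": {"plan": [[0.0,[0.001,0,0],0],[0.0,[0.001,0,0],0],[0.0,[0.001,0,0],0]]}}

```text
t: 8.95
position: [0.5065, 0.2056, 0.0373]
eef_rot: [-3.142, -0.0, 1.569]
force: [0.3, -0.3, -0.9]
grip_width: 0.272
```

{"op": "send_rows", "data": {"plan": [[0.0,[0.001,0,0],0],[0.0,[0.001,0,0],0],[0.0,[0.001,0,0],0]]}}

```text
t: 9.25
position: [0.5065, 0.2062, 0.0372]
eef_rot: [-3.141, 0.001, 1.569]
force: [-0.2, -3.7, -1.0]
grip_width: 0.27
```

{"op": "send_rows", "data": {"plan": [[0.0,[0.001,0,0],0],[0.0,[0.001,0,0],0]]}}

```text
t: 9.45
position: [0.5065, 0.2062, 0.0371]
eef_rot: [-3.141, 0.002, 1.568]
force: [-0.7, -10.6, 0.7]
grip_width: 0.271
```

{"op": "send_rows", "data": {"plan": [[0.0,[0,0,0.0005],0],[0.0,[0,0,0.001],0],[0.0,[0,0,0.0015],0],[0.0,[0,0,0.0015],0]]}}

```text
t: 9.85
position: [0.5066, 0.2062, 0.0368]
eef_rot: [-3.141, 0.002, 1.568]
force: [-9.9, -15.9, 28.7]
grip_width: 0.27
```

{"op": "send_rows", "data": {"plan": [[0.0,[-0.001,0,-0.0008],0],[0.0,[-0.001,0,-0.0008],0]]}}

```text
t: 10.05
position: [0.5066, 0.2062, 0.0368]
eef_rot: [3.141, 0.0, 1.569]
force: [-2.5, -6.9, 11.5]
grip_width: 0.273
```

{"op": "send_rows", "data": {"plan": [[0.03,[0,0,0],0],[0.04,[0,0,0],0],[0.05,[0,0,0],0],[0.055,[0,0,0],0],[0.055,[0,0,0],0],[0.055,[0,0,0],0]]}}

```text
t: 10.65
position: [0.5065, 0.2067, 0.0366]
eef_rot: [-3.142, -0.0, 1.57]
force: [0.1, 0.5, -0.2]
grip_width: 0.646
```

{"op": "send_rows", "data": {"plan": [[0.055,[0,0,-0.02],0],[0.055,[0,0,-0.05],0],[0.055,[0,0,-0.09],0],[0.055,[0,0,-0.13],0],[0.055,[-0.04,0,-0.16],0],[0.055,[-0.08,0,-0.16],0],[0.055,[-0.12,0,-0.16],0],[0.055,[-0.15,0,-0.16],0]]}}

```text
t: 11.45
position: [0.5062, 0.0541, 0.1969]
eef_rot: [3.141, 0.001, 1.568]
force: [0.8, 0.2, 0.1]
grip_width: 0.646
```

```bash
python3 - <<'E'
from h import *
s=camera("scene"); crop(s,280,110,400,200,6.5,"d1.png")
c=camera("top"); crop(c,90,110,290,260,4,"d2.png")
rel(.676,.0875,.13,0)
E
```

```text
mm [ 36.4 169.4  66.5] spin 89.6
```

View pics/d1.png

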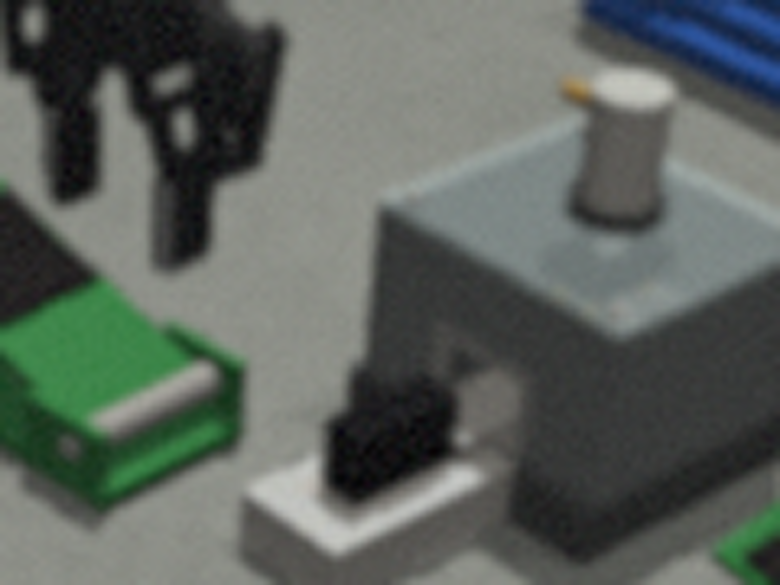

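View pics/d2.png

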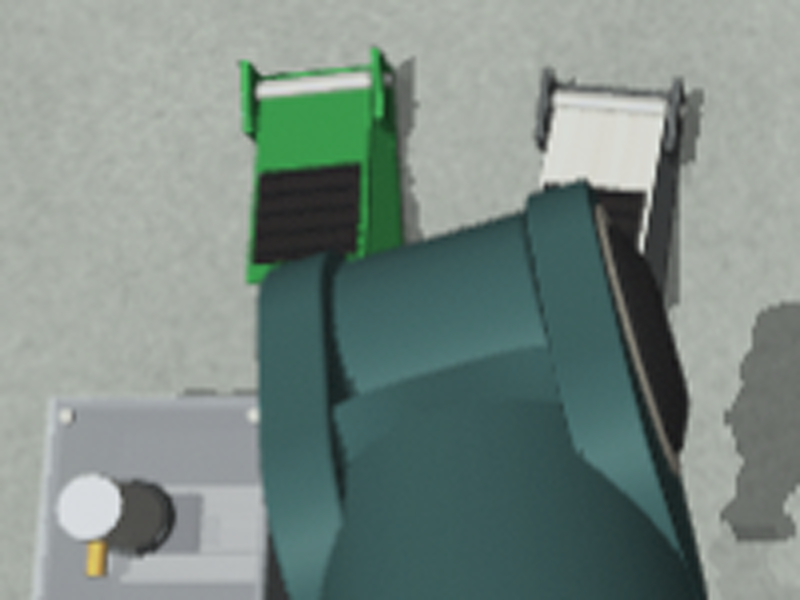

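{"op": "send_rows", "data": {"plan": [[0.0,[0.01,0.03,0.0],8],[0.0,[0.018,0.06,0.0],16],[0.0,[0.026,0.09,0.0],24],[0.0,[0.033,0.12,0.0],32],[0.0,[0.033,0.15,0.0],40],[0.0,[0.033,0.168,0.0],48],[0.0,[0.033,0.168,0.0],56],[0.0,[0.033,0.168,0.0],64]]}}

```text
t: 12.35
position: [0.6745, 0.0905, 0.1959]
eef_rot: [-3.141, 0.001, 0.447]
force: [0.0, 0.2, 0.2]
grip_width: 0.002
```

{"op": "send_rows", "data": {"plan": [[0.0,[0,0,0],8],[0.0,[0,0,0],16],[0.0,[0,0,0],24],[0.0,[0,0,0],28],[0.0,[0,0,0],28],[0.0,[0,0,0],28]]}}

```text
t: 12.95
position: [0.6742, 0.0901, 0.1964]
eef_rot: [-3.141, 0.0, -0.033]
force: [0.1, -0.2, -0.7]
grip_width: -0.003
```

```bash
python3 - <<'E'
from h import *
s=camera("scene"); crop(s,280,110,430,290,3.3,"e1.png")
c=camera("top"); crop(c,90,110,290,260,4,"e2.png")
rel(.676,.0875,.13,-3.8);print(get_state()["joint_positions"],get_state()["position"])
E
```

```text
mm [ 1.8  2.2 66.5] spin 1.85
[-0.10891629  0.54941302 -0.09944129  1.49217768  0.05783537  1.1030083
 -1.82477744] [0.67432712 0.08972941 0.19648447]
```

View pics/e1.png

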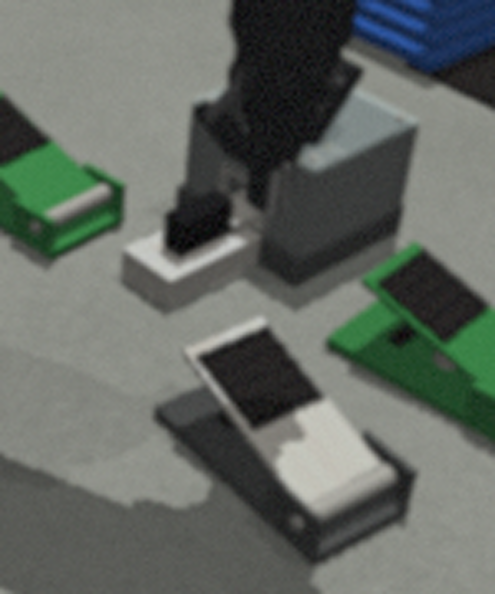

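View pics/e2.png

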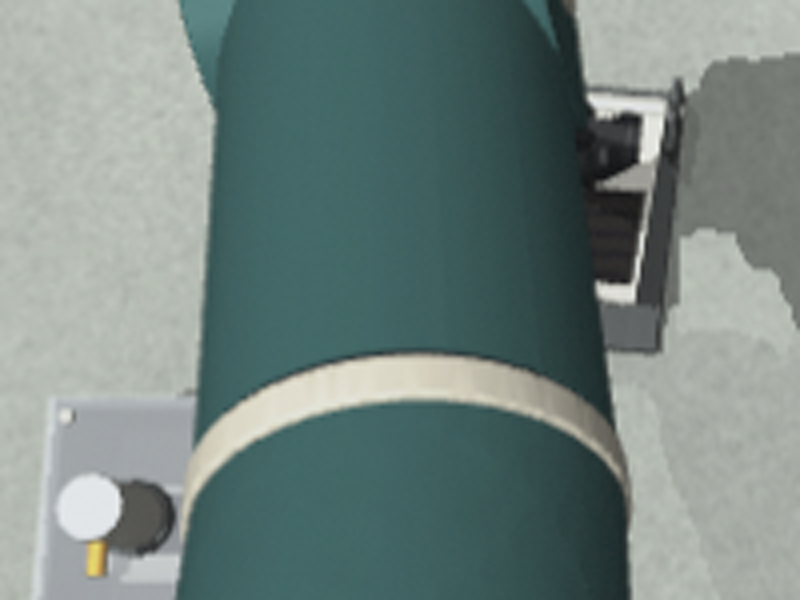

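```bash
python3 - <<'E'
from h import *
s=camera("scene"); crop(s,320,150,365,190,14,"e3.png")
f=lambda P,x0,y0,k:[( (x+.5)/k-.5+x0,(y+.5)/k-.5+y0) for x,y in P]
print(plane(s,f([(348,500),(455,450)],280,110,6.5),.03).round(4))
y0=.206-.03;x=.5065
for P in [(x+.012,y0,.03),(x-.012,y0,.03),(x+.012,y0,.066),(x-.012,y0,.066),(x+.012,y0+.06,.03),(x+.012,y0+.06,.066)]: q=proj(s,P)[0]; print(((q-[320,150]+.5)*14-.5).round(0))
E
```

```text
[[0.5095 0.1784 0.03  ]
 [0.5099 0.2418 0.03  ]]
[212. 543.]
[130. 487.]
[227. 391.]
[143. 336.]
[430. 439.]
[448. 289.]
```

View pics/e3.png

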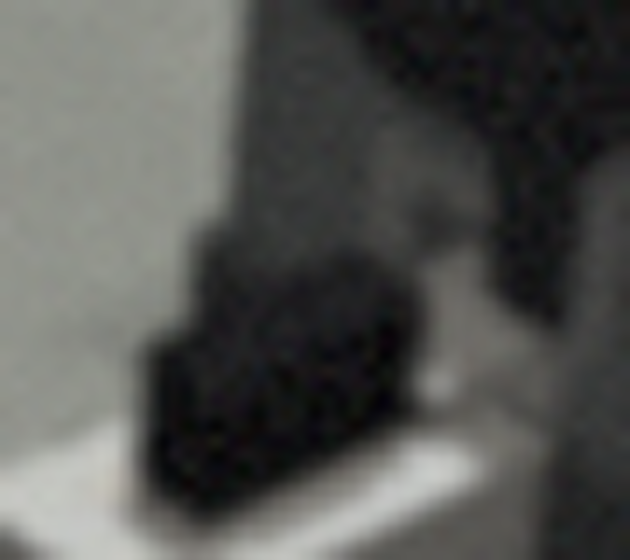

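{"op": "send_rows", "data": {"plan": [[0.0,[0,0.03,0],0],[0.0,[0,0.07,0],0],[0.0,[0,0.11,0],0],[0.0,[0,0.15,0],0],[0.0,[0,0.19,0],0],[0.0,[0,0.21,0],0],[0.0,[0,0.21,0],0]]}}

```text
t: 13.8
position: [0.6662, -0.1248, 0.1965]
eef_rot: [3.14, 0.0, -0.04]
force: [0.6, -0.1, 0.8]
grip_width: -0.004
```

```bash
python3 - <<'E'
from h import *
c=camera("top"); crop(c,140,210,240,270,8,"g1.png"); cv2.imwrite("pics/g2.png",c["color"][:,:,::-1])
rel(.676,.0875,.13,-3.8);print(get_state()["position"])
E
```

```text
mm [   1.5 -209.9   66.5] spin 1.62
[ 0.66648638 -0.1221737   0.19650343]
```

View pics/g1.png

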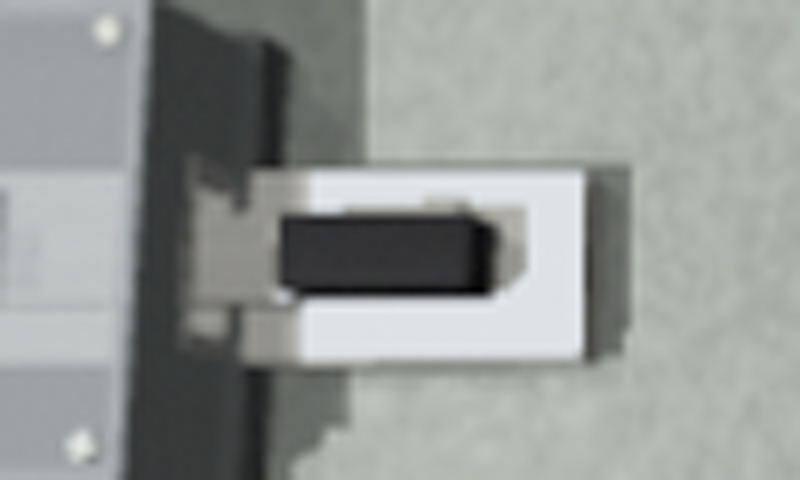

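```bash
python3 - <<'E'
from h import *
c=camera("top")
f=lambda P,x0,y0,k:[( (x+.5)/k-.5+x0,(y+.5)/k-.5+y0) for x,y in P]
print(plane(c,f([(280,214),(472,214),(472,290),(279,290)],140,210,8),.066).round(4)[:,:2].tolist())
print("bottom rear",plane(c,f([(495,232),(493,296)],140,210,8),.03).round(4)[:,:2].tolist(),"apron",plane(c,f([(584,170),(584,360)],140,210,8),.03).round(4)[:,:2].tolist())
E
```

```text
[[0.5191, 0.2346], [0.5193, 0.1758], [0.4962, 0.1746], [0.4959, 0.2334]]
bottom rear [[0.5179, 0.1773], [0.4977, 0.177]] apron [[0.5378, 0.15], [0.4777, 0.1473]]
```

{"op": "send_rows", "data": {"plan": [[0.0,[0.0,-0.04,0],1],[0.0,[0.0,-0.08,0],1.6],[0.0,[0.0,-0.12,0],1.6],[0.0,[0.0,-0.16,0.01],1.6],[0.0,[0.001,-0.19,0.03],1.6],[0.0,[0.001,-0.21,0.05],1.6],[0.0,[0.001,-0.21,0.07],1.6],[0.0,[0.001,-0.21,0.09],1.6]]}}

```text
t: 14.7
position: [0.6749, 0.0923, 0.1058]
eef_rot: [-3.141, 0.0, -0.06]
force: [0.9, -0.2, 0.2]
grip_width: 0.0
```

```bash
python3 - <<'E'
from h import *
s=camera("scene"); crop(s,310,190,430,290,6,"p1.png")
rel(.672,.0875,.075,-3.8);print(get_state()["position"])
E
```

```text
mm [-1.   4.  27.3] spin 0.3
[0.67338287 0.09138862 0.10228886]
```

View pics/p1.png

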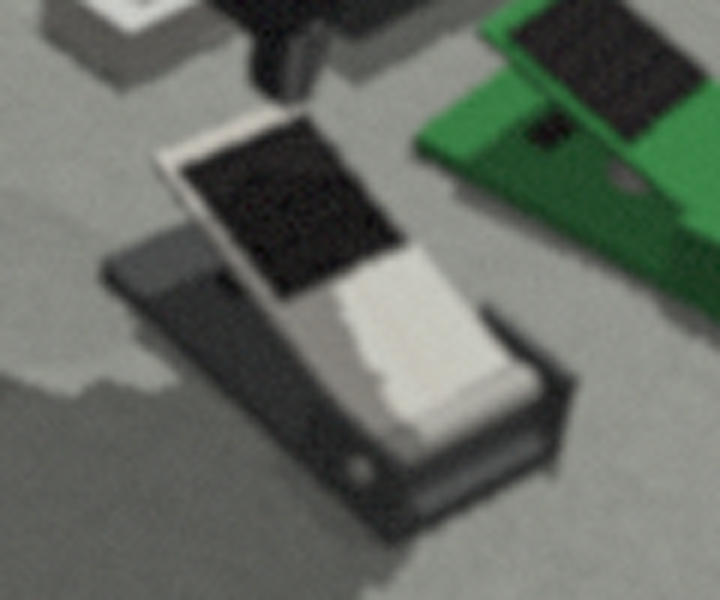

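{"op": "send_rows", "data": {"plan": [[0.0,[0,0.004,0.01],0],[0.0,[0,0.004,0.02],0],[0.0,[0,0.004,0.028],0],[0.0,[0,0.004,0.034],0],[0.0,[-0.002,0.004,0.04],0],[0.0,[-0.003,0.004,0.046],0]]}}

```text
t: 15.35
position: [0.6722, 0.0858, 0.0607]
eef_rot: [-3.141, -0.001, -0.064]
force: [-2.9, 0.2, 6.9]
grip_width: 0.001
```

{"op": "send_rows", "data": {"plan": [[0.0,[-0.001,0,0.005],0],[0.0,[-0.002,0,0.01],0],[0.0,[-0.002,0,0.012],0],[0.0,[-0.002,0,0.014],0]]}}

```text
t: 15.75
position: [0.6699, 0.086, 0.0468]
eef_rot: [-3.141, 0.0, -0.064]
force: [-3.7, -0.2, 7.9]
grip_width: 0.002
```

{"op": "send_rows", "data": {"plan": [[0.0,[0,0,0.004],0],[0.0,[0,0,0.007],0],[0.0,[0,0,0.008],0],[0.0,[0,0,0.008],0]]}}

```text
t: 16.15
position: [0.6696, 0.086, 0.0387]
eef_rot: [-3.141, 0.001, -0.064]
force: [-5.0, 0.9, 8.6]
grip_width: -0.002
```

{"op": "send_rows", "data": {"plan": [[0.0,[0,0,0.001],0],[0.0,[0,0,0.001],0]]}}

```text
t: 16.35
position: [0.6697, 0.086, 0.0379]
eef_rot: [-3.141, 0.001, -0.064]
force: [-5.6, 0.4, 10.1]
grip_width: -0.003
```

{"op": "send_rows", "data": {"plan": [[0.0,[0,0,0.001],0],[0.0,[0,0,0.001],0]]}}

```text
t: 16.55
position: [0.6698, 0.0861, 0.0374]
eef_rot: [-3.141, 0.0, -0.064]
force: [-6.8, 0.3, 15.3]
grip_width: -0.001
```

{"op": "send_rows", "data": {"plan": [[0.0,[0,0,0.001],0],[0.0,[0,0,0.001],0]]}}

```text
t: 16.75
position: [0.6698, 0.0861, 0.0371]
eef_rot: [-3.141, 0.0, -0.064]
force: [-12.9, -0.8, 25.7]
grip_width: 0.0
```

{"op": "send_rows", "data": {"plan": [[0.0,[0,0,0.0005],0],[0.0,[0,0,0.0005],0],[0.0,[0,0,0.0005],0],[0.0,[0,0,0.0005],0],[0.0,[0,0,0.0005],0],[0.0,[0,0,0.0005],0],[0.0,[0,0,0.0005],0],[0.0,[0,0,0.0005],0]]}}

```text
t: 17.55
position: [0.6698, 0.0861, 0.0369]
eef_rot: [-3.141, 0.0, -0.064]
force: [-15.3, -1.0, 30.2]
grip_width: -0.003
```

```bash
python3 - <<'E'
from h import *
s=camera("scene"); crop(s,310,190,430,290,6,"p2.png")
print(get_state()["position"],get_state()["force"])
E
```

```text
[0.66982265 0.08604959 0.03691685] [-16.33582995  -1.19224715  30.89123695]
```

View pics/p2.png

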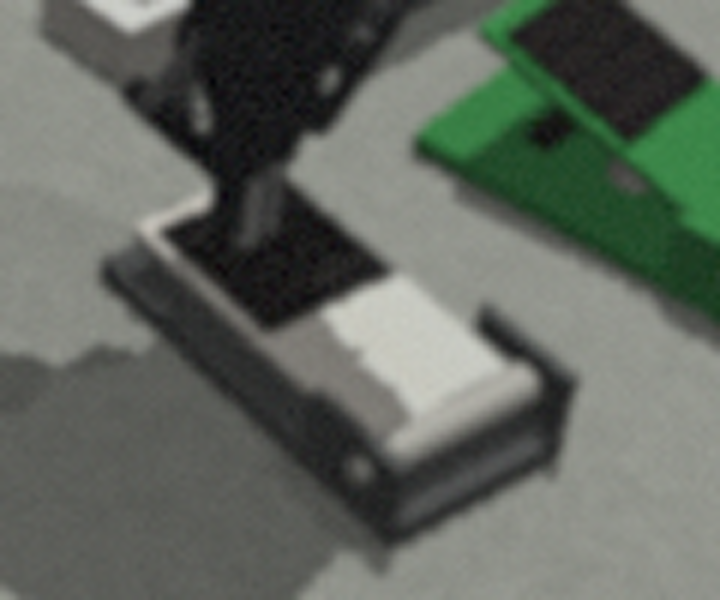

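The pedal is flat on its stop, with the finger tip on the pad at crop (258,240) and the force climbing steeply to 31 N. I'll hold it a little longer, then let it up gently.

{"op": "send_rows", "data": {"plan": [[0.0,[0,0,0],0],[0.0,[0,0,0],0],[0.0,[0,0,0],0],[0.0,[0,0,0],0],[0.0,[0,0,0],0],[0.0,[0,0,0],0],[0.0,[0,0,0],0],[0.0,[0,0,0],0]]}}

```text
t: 18.4
position: [0.6698, 0.0861, 0.0369]
eef_rot: [-3.141, 0.0, -0.064]
force: [-16.4, -0.4, 31.5]
grip_width: 0.003
```

{"op": "send_rows", "data": {"plan": [[0.0,[0,0,-0.006],0],[0.0,[0,0,-0.016],0],[0.0,[0,0,-0.026],0],[0.0,[0,0,-0.036],0],[0.0,[0,0,-0.06],0],[0.0,[0,0,-0.1],0],[0.0,[0,0,-0.14],0],[0.0,[0,0,-0.16],0]]}}

```text
t: 19.2
position: [0.6706, 0.0859, 0.1986]
eef_rot: [-3.141, -0.003, -0.064]
force: [0.3, 0.1, 0.4]
grip_width: 0.001
```

{"op": "send_rows", "data": {"plan": [[0.0,[0,0.03,0],0],[0.0,[0,0.07,0],0],[0.0,[0,0.11,0],0],[0.0,[0,0.15,0],0],[0.0,[0,0.19,0],0],[0.0,[0,0.21,0],0],[0.0,[0,0.21,0],0],[0.0,[0,0.21,0],0]]}}

```text
t: 20.0
position: [0.6563, -0.1236, 0.1948]
eef_rot: [-3.141, 0.001, -0.065]
force: [0.1, 0.4, 0.5]
grip_width: 0.001
```

```bash
python3 - <<'E'
from h import *
c=camera("top"); cv2.imwrite("pics/f1.png",c["color"][:,:,::-1]); crop(c,90,110,290,260,4,"f2.png")
s=camera("scene"); cv2.imwrite("pics/f3.png",s["color"][:,:,::-1])
print(get_state()["position"],get_state()["force"],get_state()["qvel"].round(3))
E
```

```text
[ 0.6566004  -0.12240047  0.19494998] [ 0.25864068  1.08843053 -0.00721576] [-0.005  0.     0.001 -0.002  0.001  0.001  0.003]
```

View pics/f1.png

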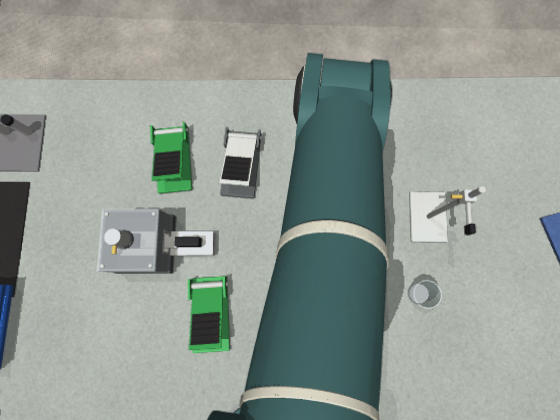

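View pics/f2.png

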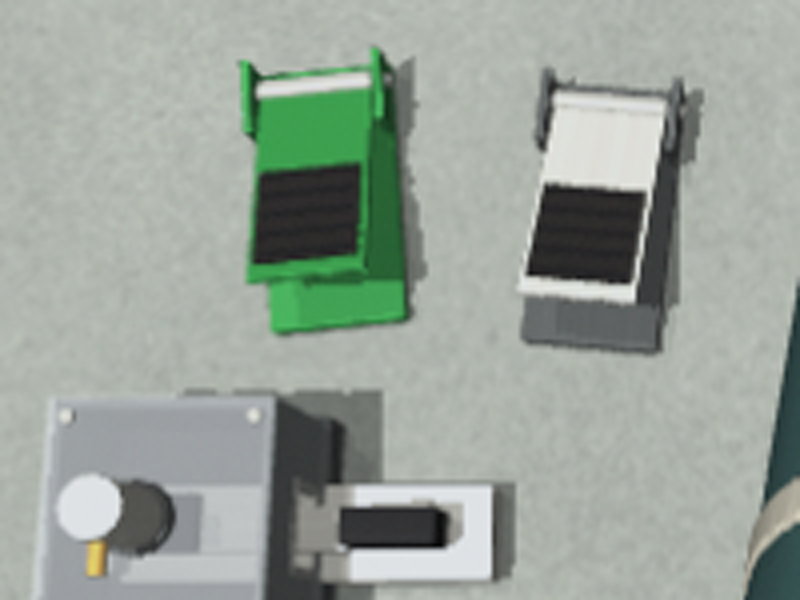

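View pics/f3.png

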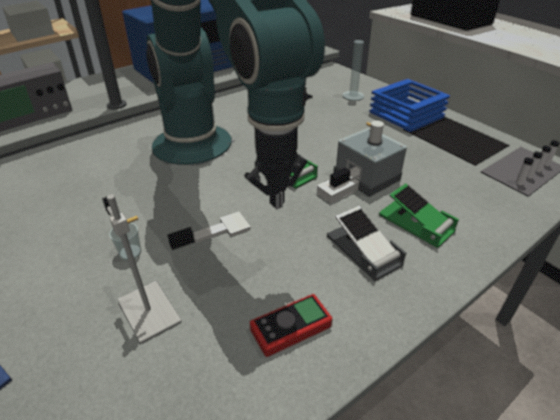

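The steel pedal is back up at the same pixels as at the start: pad at crop (525–646, 184–285). The handle is unchanged at about (188,242), and the stand, beaker, meter and spare holder are where they were. I'm handing the job in.

```bash
python3 -c "
from station import *
print(close_job())"
```

```text
the job is handed in; nothing more can be done
None
```

I loaded the narrow-bladed holder into the tester, worked the steel pedal, and handed the job in at about 20 s of the 64 s allowed. The hand-in gives no verdict.

**Holder:** I passed the blade through the port about 6 mm above the bed and pushed until it met the back stop. Contact came within about 1 mm of where I expected it. I then set the holder on the bed and let go. The top view afterwards put the handle's centre 55 mm in front of the port and within about 1 mm of its middle line. No port-rim contact showed in the wrist force. The forces I felt were about 16 N along the blade at the back stop, and about 29 N down with 10 N sideways as I set it down.

**Pedal:** I pressed it with shut fingers to the stop, where the height read 37 mm as specified and the force rose sharply to about 31 N. I held it there for about 1.6 s and released it. The last top picture shows it at the same pixels as at the start.

**Other objects:** in the last pictures the wide-bladed holder, beaker, stand and meter look unmoved. The arm hid the meter and the wide holder from the top camera, so I could check those two only in the scene view, by eye. The arm is clear of everything and the force reads close to zero.

**Check that disagreed:** one blurry scene-camera estimate of the handle's bottom corner was about 9 mm off sideways. The sharper top view did not support it, so I relied on the top view before pressing the pedal.

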